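# Tap a mineral-stand base on the hand tapping stand

## Robot

A 6-joint arm with a two-finger parallel gripper is mounted at the origin on the work surface. World frame = base frame: x ahead of the robot, y to its left, z up, the work surface at z = 0. Lengths are in m, angles in degrees, forces in N, time in s.
With the tool pointing down it reaches from about 0.4 to 0.825 m from the base axis. Payload 7 kg.
Tool frame: the origin (TCP) lies midway between the tips of the shut fingers; the grasp point (between the pads) lies r.tcp_to_grasp behind it (r.tcp_to_grasp is the distance from the TCP to the grasp point, in m); x points along the fingers, y is the direction in which the jaws open and shut, and the axes are right-handed (so a half turn about x gives the same grasp; the last joint's range is limited). The gripper opens to 88 mm and grips with 3 to 60 N. Pads are 19 mm wide; open, the fingers measure 130 mm over their backs; the gripper's body (78 mm by 193 mm) begins 47 mm behind the grasp point.
Start: joints at [-49.326, 20.546, 0.682, 0, -70.136, -16.507], TCP at [0.276, -0.616, 0.227] pointing down, gripper open.
Joint ranges: [-176.03, 176.03], [-82.01, 121.73], [-58.28, 71.71], [-173.87, 95.51], [-174.79, -0.11], [-173.66, 173.66]. Speed limits (degrees/s): [136.94, 136.94, 172.46, 180, 180, 180].

## Interface

Orientations are given as [roll, pitch, yaw] about the fixed x, y, z axes, in that order (R = Rz(yaw) Ry(pitch) Rx(roll)).
In Python, from plant import r gives the robot as it stands.
- The arm moves only by the tool carry_out, never from a script. Its argument "moves" is a list of rows, each a list of 7 numbers: the shift along the world's x, y, z in mm, then the turn, a rotation vector about the world's x, y, z in rad, then the opening in per cent of the stroke, from 0 (shut) to 100 (fully open). In form: [[x, y, z, wx, wy, wz, claw], ...]. A call has 1 to 5 rows; each row is the pose to reach, as a shift and turn from the pose commanded when the call began; what a row does not reach only later rows make up. A row lasts 1/10 s, in which the tool goes at most 50 mm and 8.59 degrees, less where a joint would pass 70% of its speed; a pose out of reach is approached as far as the arm can. A call with a gripper value outside its range is refused whole. The fingers move at their own pace and stop on an object; "squeeze" is the grip in N (left out, the last holds). Time passes only in rows, so rows that repeat a pose let the fingers close. It gives the time, the measured TCP pose, the force and the opening at its end, in the units of the state.
- r.get_state(): the state, without advancing time (a new reading comes with each control period).
- r.capture(name): name is "side" or "top"; returns the picture (480x640x3 uint8, blue, green, red); there is no depth.
- r.camera_params(name): a dict with "K" (3x3 intrinsics, pixels), "rvec" (rotation vector, rad) and "tvec" (3), from world to camera coordinates, as OpenCV has them. Camera axes: x right, y down, z forward; pixel columns grow to the right and rows downward; lengths in m; the calibration is good to about 2 mm. A picture is of the moment at which its call begins. camera_params takes no time and is no camera call.
- r.close_job(): hands the job in, once; it reports no verdict.
The state is a dict: "time_s": time; "joints": joint angles; "qd": joint speeds; "joint_torque": joint torques, N m; "tcp_pos": TCP position; "eef_rot": TCP orientation; "contact_force": force on the tool from outside, world axes, zero at the start; "moment": the same for the moment, N m; "gripper_width": finger opening in m.
Only numpy, scipy, OpenCV 4.12 (cv2) and the standard library are available. Lean on these libraries where they do the work, as an engineer would, in place of code of your own. Each camera call takes 0.05 s, during which the arm holds its last target. There are 200 camera calls.

## Task

The cast stand base waits in the vise of the hand tapping stand with the tap already started in its boss. Lock the vise first by swinging its cam lever fully home, then work the tap down with the crank, clockwise as seen from above: half a turn forward and a quarter turn back, again half forward and a quarter back, stopping briefly at each turning point, and then forward until the depth collar stops it. Let go and leave the vise locked, the tap down at its stop and the other things on the bench where they are.

Things in the scene. Friction and masses are not known exactly. Their poses are not given: they have to be found in the camera images.
- tapper: Cream cast hand tapping stand, fixed to the bench: base plate 190 x 375 x 18 mm, upright column of 36 mm diameter and 242 mm high standing 150 mm to its own +y, an arm 185 to 235 mm above the bench that carries the vertical spindle, and a dark vise under the spindle. Origin: on the bench, on the spindle axis; z up; the vise's cam lever is at its -y end, x is across the vise.
- spindle_axis (a point): Point on the vertical spindle axis (fixed), 256 mm above the bench: the centre of the crank's circle. The spindle carries from below a 24 mm tap, a chuck, the arm's head, a dark depth collar of 44 mm diameter (about 3 mm above the arm's head at the start) and the crank, whose flat arm is at 258 to 268 mm and the nut on its hub 277 mm, the highest thing but for the grip.
- crank_grip (a point): On the axis and 38 mm above the foot of the black upright revolving grip at the end of the crank, 25 mm diameter, 64 mm tall, 72 mm from the spindle axis, about 309 mm above the bench. The grip turns freely on its pin, so a gripper that holds it can lead it round the circle without turning itself; the crank arm's top lies 41 mm below this point. It sinks by 3 mm for each full turn forward.
- crank (a joint): Angle of crank and tap in rad, growing clockwise as seen from above (the tap goes down, 3 mm a turn). The start is -0.6 to 0.6; the depth collar stops it hard at 6.283, so that one turn, give or take a tenth, is to be gained in all. At 0 the crank points along the stand's -x. It stays where it is left; turning it takes about 4 N at the grip.
- lever_pivot (a point): Point on the vertical pivot of the vise's cam lever (fixed), 105 mm from the spindle axis towards the stand's -y, at the height of the lever's ball (95 mm above the bench).
- lever_ball (a point): Centre of the black ball, 34 mm diameter, at the end of the cam lever, 105 mm from the pivot and 95 mm above the bench. The lever is a 12 mm steel rod that comes to the ball from the pivot, rising outwards; the ball is free on its other sides and above.
- vise_lever (a joint): Angle of the cam lever in rad: open at 0 (start 0 to 0.35), where it points half-way between the stand's +x and -y; it swings clockwise as seen from above, level, to its stop at 1.571 (locked), half-way between -x and -y. It closes the moving jaw by 3 mm on the work, stays where it is left and takes about 4 N at the ball.
- work_center (a point): Half-way up the cast aluminium stand base in the vise (loose until locked): foot 90 x 60 x 22 mm, on it a round boss of 50 mm diameter and 20 mm height with the hole that is tapped. It lies under the spindle.
- spare_base_center (a point): Bystander: half-way up another such stand base, 90 x 60 x 42 mm, lying on the bench.
- jar_center (a point): Bystander: centre of a round specimen jar, 76 mm diameter, 48 mm high, cream foot and clear lid.
- clear_box_center (a point): Bystander: centre of a clear plastic box with dark minerals, 110 x 80 x 60 mm.
- ore_center (a point): Bystander: centre of a rough brown-grey lump of ore, 85 x 60 x 45 mm.

How it is judged:
By the outcome, as a careful person would: the job done as asked, in the order asked, and still so for the second after the job is handed in, with the robot touching nothing.
It also fails if it takes over 70 s, if anything falls off the work surface, if the arm or the gripper's body presses on something with over 40 N, if the wrist force passes 120 N, or if a joint passes its speed limit or range.

## Working session

There is one attempt and no reset: what is moved stays moved. The work goes in short steps, Python scripts to look and compute and a tool call to move; the robot and the scene stay as the last step left them, time stands still between calls to the robot, and variables do not carry over. Pictures are saved under pics/ and viewed, about 8 in all and at most 12, crops included, and the job is handed in when it is done.

Besides the shell and the picture viewer there is one more tool, called after "Emit:" by a JSON object that holds its "method" and its "body". carry_out: Moves the arm, as the interface text tells. Its arguments: {"type":"object","properties":{"moves":{"type":"array"},"squeeze":{"type":"number"}},"required":["moves"]}

```bash
mkdir -p pics; ls; python3 - <<'E'
from plant import r
import cv2
for n in("side","top"):
    cv2.imwrite(f"pics/{n}0.png",r.capture(n)); print(n,r.camera_params(n))
print(r.get_state(), r.tcp_to_grasp)
E
```

```text
pics
side {'K': array([[489.84993197,   0.        , 316.61803127],
       [  0.        , 489.84993197, 239.57548469],
       [  0.        ,   0.        ,   1.        ]]), 'rvec': array([ 0.84248689, -2.57343778,  1.07002869]), 'tvec': array([0.46110593, 0.3424032 , 1.05531297])}
top {'K': array([[559.01311432,   0.        , 319.4311949 ],
       [  0.        , 559.01311432, 237.60855521],
       [  0.        ,   0.        ,   1.        ]]), 'rvec': array([ 2.12673096, -2.17245615,  0.18494883]), 'tvec': array([0.02413853, 0.53770885, 1.5647142 ])}
{'time_s': 0.1, 'joints': array([-4.93248688e+01,  2.05876739e+01,  6.38439416e-01, -1.89679622e-02,
       -7.01350306e+01, -1.65069931e+01]), 'qd': array([-0.02066731, -0.19210691,  0.03904085,  0.03962324,  0.08510603,
       -0.09543252]), 'joint_torque': array([-1.96507171e-03, -5.84161627e+01,  2.93752134e+01,  7.01552331e+00,
        1.01539999e-02, -5.56078805e-05]), 'tcp_pos': array([ 0.27615724, -0.61543974,  0.22570419]), 'eef_rot': array([ 94.56002856,  89.91386827, 118.72170812]), 'contact_force': array([-0.46465542, -0.12635765,  0.34719139]), 'moment': array([ 0.00870826, -0.01498299, -0.04331659]), 'gripper_width': 0.0881615776086286} 0.0188
```

View pics/top0.png

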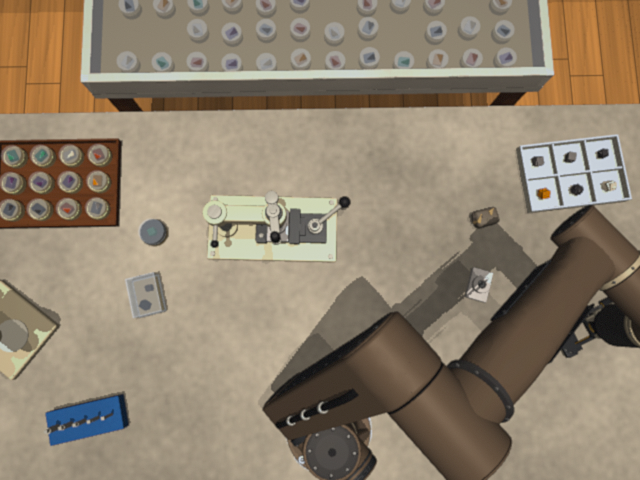

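View pics/side0.png

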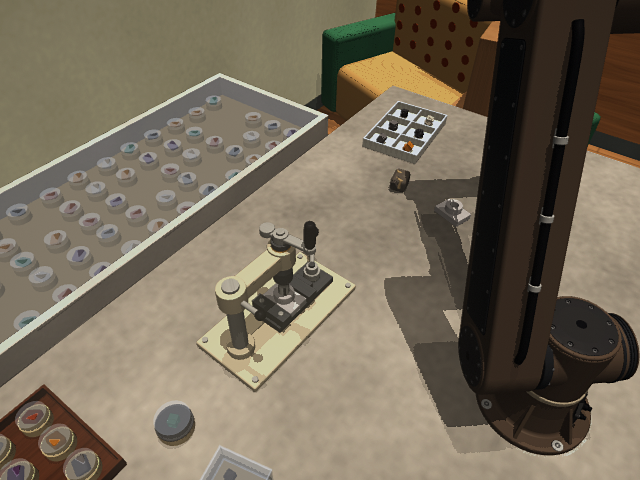

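The top view shows the stand with its column at about (215,212), grip at (275,237), lever pivot at (315,225) and ball at (344,202). The side view shows the grip at about (310,235). I'll take a zoomed crop and some blobs.

```bash
cat > h.py <<'E'
import numpy as np, cv2
from plant import r
def cam(n):
    p=r.camera_params(n); R=cv2.Rodrigues(np.array(p["rvec"]))[0]
    return np.array(p["K"]),R,np.array(p["tvec"]).ravel()
def onz(n,u,v,z):
    K,R,t=cam(n); c=-R.T@t; d=R.T@np.linalg.solve(K,[u,v,1]); return c+d*(z-c[2])/d[2]
def proj(n,P):
    K,R,t=cam(n); q=K@(R@np.array(P,float)+t); return q[:2]/q[2]
def dark(img,x0,y0,x1,y1,th=45,amin=15):
    m=(img[y0:y1,x0:x1].max(2)<th).astype(np.uint8)
    k,_,st,c=cv2.connectedComponentsWithStats(m)
    return [(*(c[i]+[x0,y0]).round(1),st[i].tolist()) for i in range(1,k) if st[i,4]>=amin]
E
python3 - <<'E'
from h import *
a=cv2.imread("pics/top0.png"); b=cv2.imread("pics/side0.png")
ca=cv2.resize(a[180:270,195:365],None,fx=4.6,fy=4.6,interpolation=cv2.INTER_CUBIC)
cv2.imwrite("pics/crop_top.png",ca)
print("top dark",dark(a,195,180,365,270)); 
hsv=cv2.cvtColor(a,cv2.COLOR_BGR2HSV)
# plate: cream mask
m=((hsv[...,0]>20)&(hsv[...,0]<40)&(hsv[...,1]>35)&(hsv[...,2]>150)).astype(np.uint8)
m[:, :195]=0;m[:,345:]=0;m[:180]=0;m[270:]=0
m=cv2.morphologyEx(m,cv2.MORPH_OPEN,np.ones((3,3)))
pts=cv2.findNonZero(m); print(m.sum(),cv2.minAreaRect(pts)); 
box=cv2.boxPoints(cv2.minAreaRect(pts))
for p in box: print(p,onz("top",*p,0.018).round(4))
print("cam c", [(-cam(n)[1].T@cam(n)[2]).round(3) for n in("top","side")])
E
```

```text
top dark [(np.float64(344.1), np.float64(201.6), [145, 17, 10, 11, 64]), (np.float64(275.1), np.float64(237.3), [76, 52, 9, 10, 49]), (np.float64(214.2), np.float64(243.5), [17, 61, 6, 6, 26])]
2861 ((268.67816162109375, 227.2689208984375), (134.11492919921875, 63.72142791748047), 1.1691393852233887)
[200.98457 257.75476] [0.4897 0.3557 0.018 ]
[202.28474 194.0466 ] [0.6782 0.3537 0.018 ]
[336.37177 196.78308] [ 0.6625 -0.0405  0.018 ]
[335.0716  260.49124] [ 0.4737 -0.0316  0.018 ]
cam c [array([0.293, 0.044, 1.628]), array([0.083, 0.684, 0.984])]
```

View pics/crop_top.png

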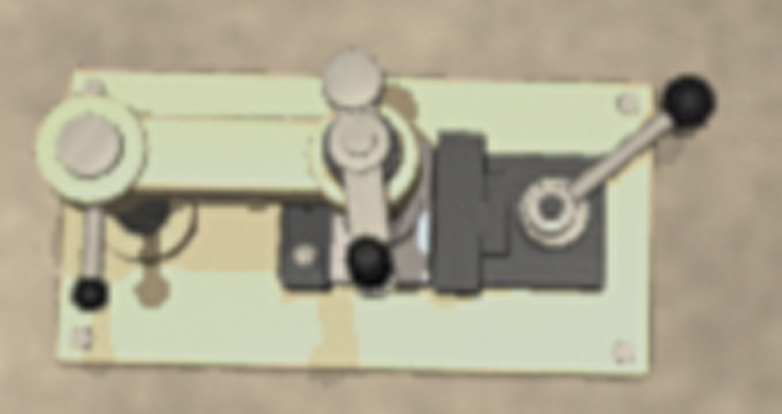

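The crop shows the plate corners at (72,70), (651,86), (648,375) and (57,362), the hub nut at (360,138), the ball at (688,101), the pivot at (552,208) and the grip at (369,260).

```bash
python3 - <<'E'
from h import *
f=lambda u,v,z: onz("top",195+(u+.5)/4.6-.5,180+(v+.5)/4.6-.5,z)
C=[f(*p,0.018)[:2] for p in((72,70),(651,86),(648,375),(57,362))]
print("plate",np.round(C,4),[np.linalg.norm(C[i]-C[i-1]).round(4) for i in range(4)])
nut=f(360,138,.277);col=f(90,145,.245);ball=f(688,101,.100);piv=f(552,208,.085);grip=f(369,260,.335)
for n,v in dict(nut=nut,col=col,ball=ball,piv=piv,grip=grip).items(): print(n,v.round(4))
bolts=[f(*p,.02) for p in((93,88),(628,103),(622,351),(81,338))]
ydir=(C[0]-C[1]+C[3]-C[2]);ydir/=np.linalg.norm(ydir)
yd=np.mean([bolts[0]-bolts[1],bolts[3]-bolts[2]],0)[:2]; yd/=np.linalg.norm(yd)
for y in(ydir,yd,(col-nut)[:2]/np.linalg.norm((col-nut)[:2])):
    print("yaw",np.degrees(np.arctan2(-y[0],y[1])).round(2))
print("col-nut",np.linalg.norm((col-nut)[:2]),"nut-piv",np.linalg.norm((piv-nut)[:2]),"piv-ball",np.linalg.norm((ball-piv)[:2]),"nut-grip",np.linalg.norm((grip-nut)[:2]))
# side view checks
for n,P in dict(nut=nut,ball=[*ball[:2],.095],grip=[*grip[:2],.335],col=col).items(): print(n,"side px",proj("side",P).round(1))
E
```

```text
plate [[ 0.6754  0.3303]
 [ 0.658  -0.0396]
 [ 0.4718 -0.0327]
 [ 0.4877  0.3384]] [np.float64(0.1878), np.float64(0.3704), np.float64(0.1863), np.float64(0.3714)]
nut [0.5737 0.1304 0.277 ]
col [0.5792 0.2799 0.245 ]
ball [ 0.6296 -0.0576  0.1   ]
piv [0.5679 0.0263 0.085 ]
grip [0.4982 0.1228 0.335 ]
yaw -2.57
yaw -2.64
yaw -2.14
col-nut 0.14956740046285813 nut-piv 0.10431816005405879 piv-ball 0.10416456814681008 nut-grip 0.07580212132577609
nut side px [279.6 229.6]
ball side px [311.6 230.9]
grip side px [310.9 221.9]
col side px [229.9 282.6]
```

Measurements agree. Spindle is at about (0.574,0.130), pivot (0.569,0.0255), stand yaw -2.5°, lever about 0.11 rad and crank about -0.14 rad. I'll move above the ball with the jaws tangential.

Emit:
{"method": "carry_out", "body": {"moves": [[20,33,0,0,0,0.11,80],[44,70,0,0,0,0.23,70],[68,107,-5,0,0,0.35,60],[92,144,-5,0,0,0.47,60],[116,181,-10,0,0,0.59,60]], "squeeze": 10}}

```text
time_s: 0.6
tcp_pos: [0.393, -0.4334, 0.2167]
eef_rot: [-100.2, 90.0, -42.0]
contact_force: [1.0, -0.8, 0.5]
gripper_width: 0.0548
```

Emit:
{"method": "carry_out", "body": {"moves": [[24,38,0,0,0,0.12,60],[48,76,-5,0,0,0.24,60],[72,114,-5,0,0,0.36,60],[96,152,-10,0,0,0.48,60],[120,190,-10,0,0,0.6,60]]}}

```text
time_s: 1.1
tcp_pos: [0.5125, -0.2429, 0.2058]
eef_rot: [65.1, 89.9, 157.7]
contact_force: [0.3, -0.8, 0.7]
gripper_width: 0.0527
```

Emit:
{"method": "carry_out", "body": {"moves": [[26,42,0,0,0,0.12,60],[52,84,-5,0,0,0.24,60],[80,126,-10,0,0,0.36,60],[102,164,-15,0,0,0.48,60],[118,187,-20,0,0,0.59,60]]}}

```text
time_s: 1.6
tcp_pos: [0.6313, -0.0549, 0.1858]
eef_rot: [40.8, 90.0, 167.3]
contact_force: [-0.1, -0.2, 0.3]
gripper_width: 0.0525
```

```bash
python3 - <<'E'
from h import *
for n in("top","side"): cv2.imwrite(f"pics/{n}1.png",r.capture(n))
s=r.get_state(); print(s); 
a=cv2.imread("pics/side1.png")[140:340,200:420]; cv2.imwrite("pics/c1.png",cv2.resize(a,None,fx=3,fy=3))
E
```

```text
{'time_s': 1.7, 'joints': array([ 1.26541464e+01,  1.84046327e+01, -8.08498903e+00, -2.27350789e-02,
       -6.36228070e+01,  2.38988463e+01]), 'qd': array([-2.61160903, -1.72231127, -1.71783679,  0.23316805, -0.97978457,
       -4.2319762 ]), 'joint_torque': array([  1.23189189, -53.61702204,  29.02515829,   6.76123604,
         0.2559325 ,   0.90274835]), 'tcp_pos': array([ 0.63140787, -0.05467399,  0.18473794]), 'eef_rot': array([  55.84251552,   89.88574296, -177.61461239]), 'contact_force': array([-0.7286083 , -0.21660408,  0.26514553]), 'moment': array([-0.15793676,  0.19717847, -0.01526426]), 'gripper_width': 0.05256276596699264}
```

View pics/c1.png

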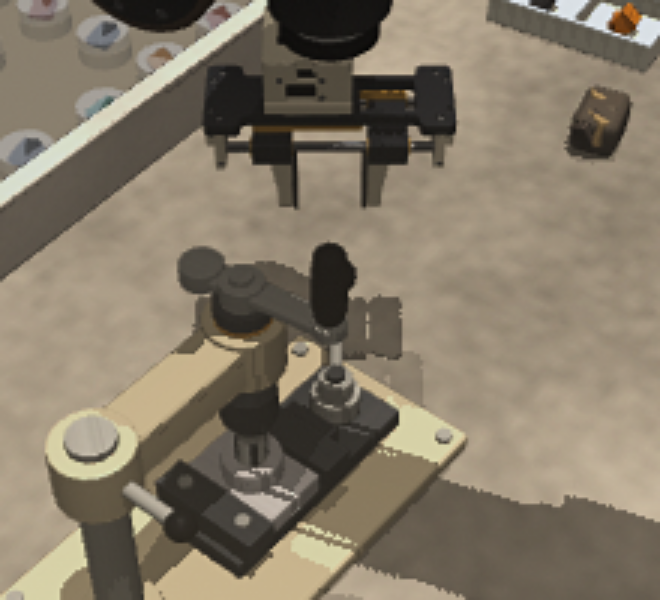

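The side crop shows the open fingers above the lever ball, which is behind the crank grip and just peeks out at crop (348,273). Jaw yaw is 36.5° as wanted, so I'll descend.

Emit:
{"method": "carry_out", "body": {"moves": [[-2,-3,-30,0,0,0,60],[-2,-3,-60,0,0,0,60],[-2,-3,-85,0,0,0,60],[-2,-3,-109,0,0,0,60],[-2,-3,-109,0,0,0,60]]}}

```text
time_s: 2.2
tcp_pos: [0.6254, -0.0616, 0.074]
eef_rot: [59.0, 89.6, -175.0]
contact_force: [-0.9, -0.4, -0.6]
gripper_width: 0.0523
```

Emit:
{"method": "carry_out", "body": {"moves": [[0,0,0,0,0,0,45],[0,0,0,0,0,0,30],[0,0,0,0,0,0,30],[0,0,0,0,0,0,30],[0,0,0,0,0,0,30]], "squeeze": 6}}

```text
time_s: 2.7
tcp_pos: [0.6299, -0.0606, 0.0792]
eef_rot: [-122.6, 89.8, 3.6]
contact_force: [2.6, 2.0, 4.5]
gripper_width: 0.0332
```

```bash
python3 - <<'E'
from h import *
a=r.capture("top"); cv2.imwrite("pics/top2.png",a)
s=r.get_state(); print(s["tcp_pos"],s["contact_force"],s["gripper_width"],s["joints"].round(1))
cv2.imwrite("pics/c2.png",cv2.resize(a[170:280,190:380],None,fx=4,fy=4))
E
```

```text
[ 0.6298583  -0.06063948  0.07915462] [2.76406068 1.33489653 6.37250589] 0.033444353084306384 [ 12.2  23.7 -15.4   0.  -50.7  24. ]
```

View pics/c2.png

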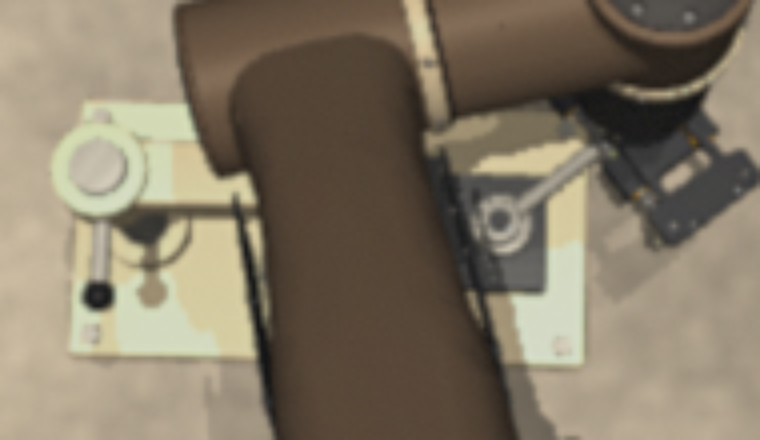

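The ball is held (33 mm between the pads). An arm link passes above the crank in this view, so I'll check its height from the side before swinging.

```bash
python3 - <<'E'
from h import *
a=r.capture("side"); cv2.imwrite("pics/side2.png",a[0:400])
E
```

```text
(no output)
```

View pics/side2.png

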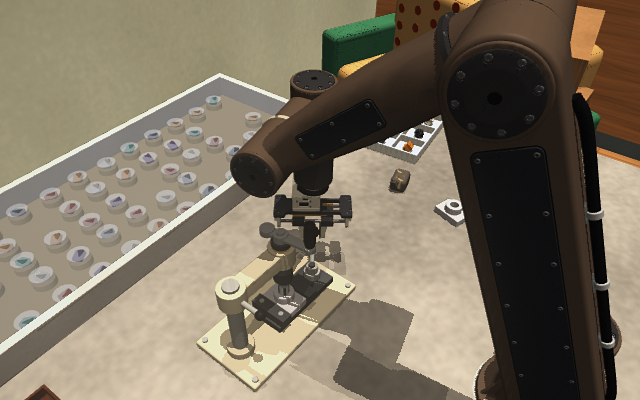

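```bash
python3 - <<'E'
from h import *
def tri(a,b):
    P=[cam(n)[0]@np.c_[cam(n)[1],cam(n)[2]] for n in("top","side")]
    X=cv2.triangulatePoints(*P,np.float64(a).reshape(2,1),np.float64(b).reshape(2,1)); return (X[:3]/X[3]).ravel()
X=tri((239,192),(255,172)); print(X, proj("top",X),proj("side",X))
for z in(.35,.4,.45,.5): print(z,onz("side",255,172,z),onz("side",255,197,z), onz("top",239,192,z))
E
```

```text
[0.57314598 0.18933373 0.46273247] [239.45018828 192.69682951] [253.71629212 171.69263373]
0.35 [0.67621914 0.08167784 0.35      ] [0.62202604 0.14372384 0.35      ] [0.60197192 0.20442206 0.35      ]
0.4 [0.62945015 0.1291283  0.4       ] [0.57952792 0.18628456 0.4       ] [0.58986992 0.19815411 0.4       ]
0.45 [0.58268117 0.17657876 0.45      ] [0.53702981 0.22884528 0.45      ] [0.57776792 0.19188616 0.45      ]
0.5 [0.53591218 0.22402923 0.5       ] [0.49453169 0.271406   0.5       ] [0.56566592 0.18561821 0.5       ]
```

The wrist housing sits at about z 0.46 (underside about 0.40) against the grip top at 0.34, so it's clear. I'll swing the lever with the wrist turning along.

Emit:
{"method": "carry_out", "body": {"moves": [[-8,-5,0,0,0,-0.087,30],[-16,-9,0,0,0,-0.175,30],[-24.5,-12.5,0,0,0,-0.262,30],[-33,-15,0,0,0,-0.349,30],[-42,-17,0,0,0,-0.436,30]]}}

```text
time_s: 3.3
tcp_pos: [0.588, -0.0783, 0.0791]
eef_rot: [-109.3, 89.8, -8.3]
contact_force: [3.6, -2.2, 5.5]
gripper_width: 0.0329
```

Emit:
{"method": "carry_out", "body": {"moves": [[-9,-1,0,0,0,-0.087,30],[-18,-1.4,0,0,0,-0.175,30],[-27.5,-1,0,0,0,-0.262,30],[-36.5,0.5,0,0,0,-0.349,30],[-45.5,2.5,0,0,0,-0.436,30]]}}

```text
time_s: 3.8
tcp_pos: [0.5416, -0.0765, 0.0789]
eef_rot: [-107.8, 89.8, -31.8]
contact_force: [2.3, -6.6, 6.7]
gripper_width: 0.0334
```

Emit:
{"method": "carry_out", "body": {"moves": [[-9,3,0,0,0,-0.087,30],[-17,6.5,0,0,0,-0.175,30],[-25,11,0,0,0,-0.262,30],[-33,16,0,0,0,-0.349,30],[-40,21.5,0,0,0,-0.436,30]]}}

```text
time_s: 4.3
tcp_pos: [0.5005, -0.0548, 0.0785]
eef_rot: [-125.7, 89.9, -74.7]
contact_force: [1.2, -5.3, 7.9]
gripper_width: 0.0336
```

Emit:
{"method": "carry_out", "body": {"moves": [[-4,3.5,0,0,0,-0.05,30],[-7,7,0,0,0,-0.1,30],[-9,9,0,0,0,-0.13,30],[-11,11,0,0,0,-0.15,30],[-11,11,0,0,0,-0.15,30]]}}

```text
time_s: 4.8
tcp_pos: [0.4901, -0.0442, 0.0785]
eef_rot: [-107.3, 89.9, -64.7]
contact_force: [4.5, -11.7, 3.2]
gripper_width: 0.0347
```

Emit:
{"method": "carry_out", "body": {"moves": [[-2,2.5,0,0,0,0,30],[-4,4.5,0,0,0,0,30],[-4,4.5,0,0,0,0,30]]}}

```text
time_s: 5.1
tcp_pos: [0.4862, -0.0399, 0.0784]
eef_rot: [-112.5, 89.9, -69.8]
contact_force: [4.4, -12.8, 3.6]
gripper_width: 0.046
```

The fingers were pushed apart at the stop, with about 12 N against the 4 N friction, so the lever is home. I'll release, lift and check.

Emit:
{"method": "carry_out", "body": {"moves": [[2,-2,0,0,0,0,70],[4,-5,0,0,0,0,80],[4,-5,0,0,0,0,80],[4,-5,25,0,0,0,80],[4,-5,55,0,0,0,80]]}}

```text
time_s: 5.6
tcp_pos: [0.4884, -0.0435, 0.1319]
eef_rot: [148.5, 89.8, -168.9]
contact_force: [0.5, 0.8, 1.1]
gripper_width: 0.07
```

Emit:
{"method": "carry_out", "body": {"moves": [[0,-30,40,0,0,0,80],[0,-65,85,0,0,0,80],[0,-100,125,0,0,0,80],[0,-130,165,0,0,0,80],[0,-150,205,0,0,0,80]]}}

```text
time_s: 6.1
tcp_pos: [0.4888, -0.1922, 0.3345]
eef_rot: [113.7, 89.9, 156.2]
contact_force: [1.9, -0.3, -0.6]
gripper_width: 0.0701
```

```bash
python3 - <<'E'
from h import *
a=r.capture("top"); b=r.capture("side"); cv2.imwrite("pics/top3.png",a); cv2.imwrite("pics/side3.png",b)
s=r.get_state(); print(s["tcp_pos"],s["contact_force"],s["gripper_width"],s["joints"].round(1))
A=cv2.resize(a[170:280,190:390],(800,440)); B=cv2.resize(b[180:400,180:380],(300,330))
cv2.imwrite("pics/c3.png",A[:, :]); print(dark(a,195,180,390,290),dark(b,250,200,400,320))
E
```

```text
[ 0.49173323 -0.19394843  0.33946524] [-0.16070118  1.02304303 -0.28383469] 0.07028904115510626 [ -0.1   3.1  -7.1   0.1 -79.3 -47.4]
[(np.float64(275.2), np.float64(237.1), [76, 52, 9, 10, 53]), (np.float64(214.2), np.float64(243.5), [17, 61, 6, 6, 25]), (np.float64(369.4), np.float64(280.9), [173, 94, 3, 16, 35])] [(np.float64(309.4), np.float64(234.7), [54, 21, 12, 29, 302]), (np.float64(281.1), np.float64(247.3), [22, 44, 19, 7, 73]), (np.float64(353.7), np.float64(257.8), [97, 52, 14, 13, 141]), (np.float64(311.6), np.float64(264.6), [59, 62, 6, 6, 30]), (np.float64(301.4), np.float64(271.6), [45, 64, 11, 15, 69]), (np.float64(283.8), np.float64(277.1), [24, 68, 19, 18, 236]), (np.float64(314.5), np.float64(291.4), [37, 71, 46, 49, 344]), (np.float64(284.5), np.float64(291.3), [34, 88, 2, 8, 15]), (np.float64(263.8), np.float64(309.3), [3, 95, 25, 25, 305])]
```

View pics/c3.png

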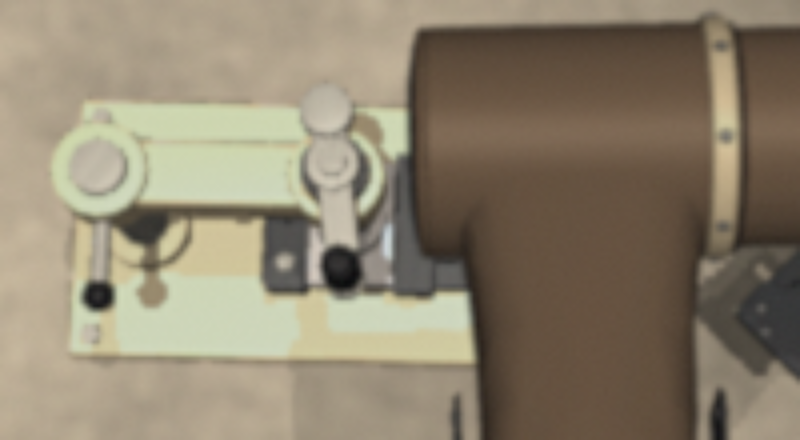

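The top view is blocked over the lever, but the crank is unmoved. The side mask gives the ball at (353.7,257.8).

```bash
python3 - <<'E'
from h import *
S=np.array([.574,.130]);P=np.array([.569,.0255])
b=onz("side",353.7,257.8,.095); d=b[:2]-P; print("ball",b,np.linalg.norm(d),np.degrees(np.arctan2(d[1],d[0])))
for z in(.295,.303,.309): print(z,onz("side",309.4,234.7,z))
for z in(.325,.335,.341): print(z,onz("top",275.2,237.1,z))
for n,z in(("P",.341),("Q",.277)): print(proj("side",[.502,.1225,z]),proj("top",[.502,.1225,z]))
E
```

```text
ball [ 0.48882368 -0.04274518  0.095     ] 0.10528840158406237 -139.59594363046313
0.295 [0.50370382 0.12043733 0.295     ]
0.303 [0.49881951 0.12697401 0.303     ]
0.309 [0.49515627 0.13187653 0.309     ]
0.325 [0.49750241 0.12252244 0.325     ]
0.335 [0.4959302  0.12192144 0.335     ]
0.341 [0.49498687 0.12156084 0.341     ]
[309.42139792 218.73092445] [274.76492212 234.1336985 ]
[309.48483793 241.945241  ] [276.4047251  238.30970661]
```

The ball is at -139.6° world against about -137.5° expected for locked, so the lever is at its stop. Now I'll move over the crank grip at (0.502,0.1225).

Emit:
{"method": "carry_out", "body": {"moves": [[0,10,25,0,0,0,80],[0,40,40,0,0,0,80],[2,85,40,0,0,0,80],[4,130,40,0,0,0,80],[6,175,40,0,0,0,80]]}}

```text
time_s: 6.7
tcp_pos: [0.4953, -0.0143, 0.3732]
eef_rot: [75.2, 90.0, 117.8]
contact_force: [2.1, 0.3, 0.9]
gripper_width: 0.0702
```

Emit:
{"method": "carry_out", "body": {"moves": [[1,40,0,0,0,0,80],[2,80,0,0,0,0,80],[3,115,0,0,0,0,80],[4,141,0,0,0,0,80],[4,141,0,0,0,0,80]]}}

```text
time_s: 7.2
tcp_pos: [0.4994, 0.1279, 0.3723]
eef_rot: [142.3, 89.9, -174.9]
contact_force: [-0.5, -0.6, -1.0]
gripper_width: 0.0702
```

```bash
python3 - <<'E'
from h import *
b=r.capture("side"); cv2.imwrite("pics/side4.png",b)
s=r.get_state(); print(s["tcp_pos"],s["contact_force"],s["gripper_width"],s["joints"].round(1))
cv2.imwrite("pics/c4.png",cv2.resize(b[120:320,200:420],None,fx=3,fy=3))
E
```

```text
[0.49940107 0.12657206 0.37256566] [-0.04171059  0.20931813 -0.85353308] 0.07008992824816856 [ 36.1   1.7  -4.4  -0.  -84.  -83.3]
```

View pics/c4.png

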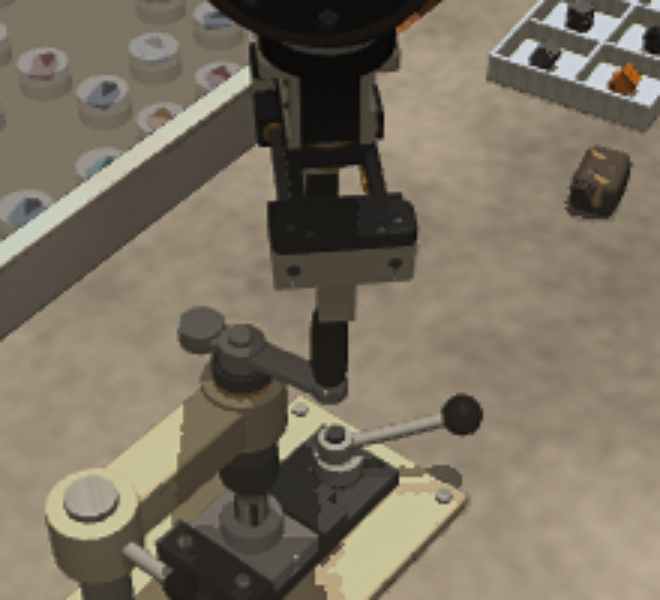

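The side crop shows the gripper above the grip, jaws along the line of sight, and the lever locked with its ball at crop (462,413). I'll descend and grip.

Emit:
{"method": "carry_out", "body": {"moves": [[2.5,-4,-20,0,0,0,80],[2.5,-4,-42,0,0,0,80],[2.5,-4,-65,0,0,0,80],[2.5,-4,-82,0,0,0,80],[2.5,-4,-82,0,0,0,80]]}}

```text
time_s: 7.75
tcp_pos: [0.5009, 0.1197, 0.289]
eef_rot: [160.9, 89.7, -156.5]
contact_force: [-0.3, 0.4, 0.1]
gripper_width: 0.0702
```

Emit:
{"method": "carry_out", "body": {"moves": [[0,0,0,0,0,0,50],[0,0,0,0,0,0,25],[0,0,0,0,0,0,15],[0,0,0,0,0,0,15],[0,0,0,0,0,0,15]], "squeeze": 25}}

```text
time_s: 8.25
tcp_pos: [0.5024, 0.121, 0.2918]
eef_rot: [-7.8, 90.0, 34.8]
contact_force: [-0.4, -1.0, -0.5]
gripper_width: 0.0357
```

```bash
python3 - <<'E'
from h import *
s=r.get_state(); print(s["time_s"],s["tcp_pos"],s["contact_force"],s["gripper_width"])
S=np.array([574,130.]); g=s["tcp_pos"][:2]*1000-S; print(np.hypot(*g),np.degrees(np.arctan2(g[1],g[0])))
E
```

```text
8.25 [0.50242612 0.12101384 0.29184693] [-0.37546043 -0.96608194 -0.53873149] 0.03571992430719243
72.13578455096297 -172.8439090730837
```

Emit:
{"method": "carry_out", "body": {"moves": [[0,0,0,0,0,0,15],[0,0,0,0,0,0,15],[0,0,0,0,0,0,15],[0,0,0,0,0,0,15]]}}

```text
time_s: 8.65
tcp_pos: [0.502, 0.1213, 0.2916]
eef_rot: [72.4, 90.0, 115.0]
contact_force: [-5.0, 2.2, 5.1]
gripper_width: 0.0242
```

```bash
python3 - <<'E'
from h import *
s=r.get_state(); print(s["time_s"],s["tcp_pos"],s["contact_force"],s["gripper_width"])
S=np.array([574,130.]); g=s["tcp_pos"][:2]*1000-S; print(np.hypot(*g),np.degrees(np.arctan2(g[1],g[0])))
a0=np.degrees(np.arctan2(g[1],g[0]))
# absolute and per-call deltas for segments
def seg(a,b,step):
    n=int(np.ceil(abs(b-a)/step/5)*5); t=np.radians(np.linspace(a,b,n+1)); X=72*np.c_[np.cos(t),np.sin(t)]
    for i in range(0,n,5): print([ (X[i+j]-X[i]).round(1).tolist() for j in range(1,6)])
print("F1",a0,"->",a0-180); seg(a0,a0-180,9)
print("B1"); seg(a0-180,a0-90,9)
print("F2"); seg(a0-90,a0-270,9)
print("B2"); seg(a0-270,a0-180,9)
E
```

```text
8.65 [0.50202436 0.12126441 0.2916297 ] [-4.97769216  2.2015772   5.05325016] 0.024240773655243006
72.50381168659843 -173.0799309266127
F1 -173.0799309266127 -> -353.0799309266127
[[-0.5, 11.3], [0.8, 22.5], [3.9, 33.4], [8.6, 43.7], [14.8, 53.1]]
[[7.6, 8.3], [16.5, 15.3], [26.3, 20.9], [36.9, 24.8], [48.0, 27.1]]
[[11.3, 0.5], [22.5, -0.8], [33.4, -3.9], [43.7, -8.6], [53.1, -14.8]]
[[8.3, -7.6], [15.3, -16.5], [20.9, -26.3], [24.8, -36.9], [27.1, -48.0]]
B1
[[-2.2, 11.1], [-6.2, 21.7], [-11.7, 31.5], [-18.7, 40.4], [-27.1, 48.0]]
[[-9.4, 6.2], [-19.7, 10.9], [-30.6, 14.0], [-41.8, 15.3], [-53.1, 14.8]]
F2
[[11.3, 0.5], [22.5, -0.8], [33.4, -3.9], [43.7, -8.6], [53.1, -14.8]]
[[8.3, -7.6], [15.3, -16.5], [20.9, -26.3], [24.8, -36.9], [27.1, -48.0]]
[[0.5, -11.3], [-0.8, -22.5], [-3.9, -33.4], [-8.6, -43.7], [-14.8, -53.1]]
[[-7.6, -8.3], [-16.5, -15.3], [-26.3, -20.9], [-36.9, -24.8], [-48.0, -27.1]]
B2
[[11.1, 2.2], [21.7, 6.2], [31.5, 11.7], [40.4, 18.7], [48.0, 27.1]]
[[6.2, 9.4], [10.9, 19.7], [14.0, 30.6], [15.3, 41.8], [14.8, 53.1]]
```

Grip is held (24 mm) at radius 72.5. First half turn forward, with z following at 3 mm/turn.

Emit:
{"method": "carry_out", "body": {"moves": [[-0.5,11.3,0,0,0,0,15],[0.8,22.5,-0.1,0,0,0,15],[3.9,33.4,-0.2,0,0,0,15],[8.6,43.7,-0.3,0,0,0,15],[14.8,53.1,-0.4,0,0,0,15]]}}

```text
time_s: 9.15
tcp_pos: [0.5156, 0.1741, 0.2912]
eef_rot: [149.0, 89.9, -168.3]
contact_force: [-8.2, 0.6, 5.6]
gripper_width: 0.0242
```

Emit:
{"method": "carry_out", "body": {"moves": [[7.6,8.3,0,0,0,0,15],[16.5,15.3,-0.1,0,0,0,15],[26.3,20.9,-0.2,0,0,0,15],[36.9,24.8,-0.3,0,0,0,15],[48,27.1,-0.4,0,0,0,15]]}}

```text
time_s: 9.65
tcp_pos: [0.5651, 0.2027, 0.2909]
eef_rot: [47.9, 89.9, 90.6]
contact_force: [-4.9, 3.5, 3.8]
gripper_width: 0.0245
```

Emit:
{"method": "carry_out", "body": {"moves": [[11.3,0.5,0,0,0,0,15],[22.5,-0.8,-0.1,0,0,0,15],[33.4,-3.9,-0.2,0,0,0,15],[43.7,-8.6,-0.3,0,0,0,15],[53.1,-14.8,-0.4,0,0,0,15]]}}

```text
time_s: 10.15
tcp_pos: [0.6189, 0.1869, 0.2905]
eef_rot: [3.6, 89.9, 46.3]
contact_force: [-3.7, 2.7, 3.4]
gripper_width: 0.0241
```

Emit:
{"method": "carry_out", "body": {"moves": [[8.3,-7.6,0,0,0,0,15],[15.3,-16.5,-0.1,0,0,0,15],[20.9,-26.3,-0.2,0,0,0,15],[24.8,-36.9,-0.3,0,0,0,15],[27.1,-48,-0.4,0,0,0,15]]}}

```text
time_s: 10.65
tcp_pos: [0.6451, 0.1371, 0.2901]
eef_rot: [159.0, 89.9, -158.4]
contact_force: [-7.2, 3.8, 7.4]
gripper_width: 0.0245
```

Emit:
{"method": "carry_out", "body": {"moves": [[0,0,0,0,0,0,15],[0,0,0,0,0,0,15],[0,0,0,0,0,0,15],[0,0,0,0,0,0,15],[0,0,0,0,0,0,15]]}}

```text
time_s: 11.15
tcp_pos: [0.6451, 0.1369, 0.2901]
eef_rot: [-148.2, 89.9, -105.6]
contact_force: [-2.4, -4.6, 4.9]
gripper_width: 0.0242
```

Half a turn gained, with the end points opposite each other about (573.6,129.1), and a 0.5 s pause. Now a quarter back and a pause.

Emit:
{"method": "carry_out", "body": {"moves": [[-2.2,11.1,0,0,0,0,15],[-6.2,21.7,0.1,0,0,0,15],[-11.7,31.5,0.2,0,0,0,15],[-18.7,40.4,0.3,0,0,0,15],[-27.1,48,0.4,0,0,0,15]]}}

```text
time_s: 11.65
tcp_pos: [0.6184, 0.1873, 0.2905]
eef_rot: [-24.5, 89.9, 18.1]
contact_force: [2.7, -3.2, 5.0]
gripper_width: 0.024
```

Emit:
{"method": "carry_out", "body": {"moves": [[-9.4,6.2,0,0,0,0,15],[-19.7,10.9,0.1,0,0,0,15],[-30.6,14,0.2,0,0,0,15],[-41.8,15.3,0.3,0,0,0,15],[-53.1,14.8,0.4,0,0,0,15]]}}

```text
time_s: 12.15
tcp_pos: [0.5645, 0.2027, 0.2909]
eef_rot: [16.3, 89.9, 58.9]
contact_force: [4.5, 2.0, 3.8]
gripper_width: 0.0241
```

Emit:
{"method": "carry_out", "body": {"moves": [[0,0,0,0,0,0,15],[0,0,0,0,0,0,15],[0,0,0,0,0,0,15],[0,0,0,0,0,0,15],[0,0,0,0,0,0,15]]}}

```text
time_s: 12.65
tcp_pos: [0.564, 0.2025, 0.2908]
eef_rot: [82.5, 89.9, 125.1]
contact_force: [-4.5, 7.0, 7.8]
gripper_width: 0.0247
```

Quarter back done (now at 97°). Second half turn forward.

Emit:
{"method": "carry_out", "body": {"moves": [[11.3,0.5,0,0,0,0,15],[22.5,-0.8,-0.1,0,0,0,15],[33.4,-3.9,-0.2,0,0,0,15],[43.7,-8.6,-0.3,0,0,0,15],[53.1,-14.8,-0.4,0,0,0,15]]}}

```text
time_s: 13.15
tcp_pos: [0.618, 0.1876, 0.2904]
eef_rot: [69.0, 89.9, 111.7]
contact_force: [-2.4, 3.5, 7.9]
gripper_width: 0.0242
```

Emit:
{"method": "carry_out", "body": {"moves": [[8.3,-7.6,0,0,0,0,15],[15.3,-16.5,-0.1,0,0,0,15],[20.9,-26.3,-0.2,0,0,0,15],[24.8,-36.9,-0.3,0,0,0,15],[27.1,-48,-0.4,0,0,0,15]]}}

```text
time_s: 13.65
tcp_pos: [0.6449, 0.1389, 0.2901]
eef_rot: [86.1, 89.9, 128.8]
contact_force: [-3.7, 3.2, 9.6]
gripper_width: 0.0242
```

Emit:
{"method": "carry_out", "body": {"moves": [[0.5,-11.3,0,0,0,0,15],[-0.8,-22.5,-0.1,0,0,0,15],[-3.9,-33.4,-0.2,0,0,0,15],[-8.6,-43.7,-0.3,0,0,0,15],[-14.8,-53.1,-0.4,0,0,0,15]]}}

```text
time_s: 14.15
tcp_pos: [0.6298, 0.0863, 0.2897]
eef_rot: [64.0, 89.9, 106.6]
contact_force: [-3.6, 7.6, 10.7]
gripper_width: 0.0243
```

Emit:
{"method": "carry_out", "body": {"moves": [[-7.6,-8.3,0,0,0,0,15],[-16.5,-15.3,-0.1,0,0,0,15],[-26.3,-20.9,-0.2,0,0,0,15],[-36.9,-24.8,-0.3,0,0,0,15],[-48,-27.1,-0.4,0,0,0,15]]}}

```text
time_s: 14.65
tcp_pos: [0.5827, 0.0596, 0.2893]
eef_rot: [16.4, 89.8, 59.1]
contact_force: [2.4, 8.1, 5.5]
gripper_width: 0.0243
```

Emit:
{"method": "carry_out", "body": {"moves": [[0,0,0,0,0,0,15],[0,0,0,0,0,0,15],[0,0,0,0,0,0,15],[0,0,0,0,0,0,15],[0,0,0,0,0,0,15]]}}

```text
time_s: 15.15
tcp_pos: [0.5814, 0.0595, 0.2893]
eef_rot: [85.0, 89.9, 127.6]
contact_force: [-3.8, 6.8, 10.1]
gripper_width: 0.0245
```

Emit:
{"method": "carry_out", "body": {"moves": [[11.1,2.2,0.1,0,0,0,15],[21.7,6.2,0.2,0,0,0,15],[31.5,11.7,0.3,0,0,0,15],[40.4,18.7,0.5,0,0,0,15],[48,27.1,0.6,0,0,0,15]]}}

```text
time_s: 15.65
tcp_pos: [0.6288, 0.0852, 0.2896]
eef_rot: [146.4, 89.8, -170.9]
contact_force: [-8.5, 0.2, 11.1]
gripper_width: 0.0237
```

Emit:
{"method": "carry_out", "body": {"moves": [[6.2,9.4,0.1,0,0,0,15],[10.9,19.7,0.2,0,0,0,15],[14,30.6,0.3,0,0,0,15],[15.3,41.8,0.4,0,0,0,15],[14.8,53.1,0.5,0,0,0,15]]}}

```text
time_s: 16.15
tcp_pos: [0.6449, 0.1374, 0.2901]
eef_rot: [-166.5, 89.9, -124.0]
contact_force: [1.3, -4.8, 4.4]
gripper_width: 0.0243
```

Emit:
{"method": "carry_out", "body": {"moves": [[0,0,0,0,0,0,15],[0,0,0,0,0,0,15],[0,0,0,0,0,0,15],[0,0,0,0,0,0,15],[0,0,0,0,0,0,15]]}}

```text
time_s: 16.65
tcp_pos: [0.6448, 0.1389, 0.2901]
eef_rot: [101.0, 89.9, 143.6]
contact_force: [-1.0, 2.2, 5.9]
gripper_width: 0.0245
```

Now the final forward run: the first 135° at the same pace, then slower.

Emit:
{"method": "carry_out", "body": {"moves": [[0.5,-11.3,0,0,0,0,15],[-0.8,-22.5,-0.1,0,0,0,15],[-3.9,-33.4,-0.2,0,0,0,15],[-8.6,-43.7,-0.3,0,0,0,15],[-14.8,-53.1,-0.4,0,0,0,15]]}}

```text
time_s: 17.15
tcp_pos: [0.6297, 0.0863, 0.2897]
eef_rot: [74.0, 89.9, 116.6]
contact_force: [-3.5, 7.5, 8.9]
gripper_width: 0.0244
```

Emit:
{"method": "carry_out", "body": {"moves": [[-7.6,-8.3,0,0,0,0,15],[-16.5,-15.3,-0.1,0,0,0,15],[-26.3,-20.9,-0.2,0,0,0,15],[-36.9,-24.8,-0.3,0,0,0,15],[-48,-27.1,-0.4,0,0,0,15]]}}

```text
time_s: 17.65
tcp_pos: [0.5825, 0.0596, 0.2894]
eef_rot: [24.4, 89.8, 67.1]
contact_force: [2.9, 7.8, 5.5]
gripper_width: 0.0241
```

Emit:
{"method": "carry_out", "body": {"moves": [[-11.3,-0.5,0,0,0,0,15],[-22.5,0.8,-0.1,0,0,0,15],[-33.4,3.9,-0.2,0,0,0,15],[-43.7,8.6,-0.3,0,0,0,15],[-53.1,14.8,-0.4,0,0,0,15]]}}

```text
time_s: 18.15
tcp_pos: [0.5297, 0.0737, 0.289]
eef_rot: [-8.3, 89.9, 34.3]
contact_force: [6.6, 2.7, 2.1]
gripper_width: 0.0241
```

Emit:
{"method": "carry_out", "body": {"moves": [[-8.3,7.6,0,0,0,0,15],[-15.3,16.5,-0.1,0,0,0,15],[-20.9,26.3,-0.2,0,0,0,15],[-24.8,36.9,-0.3,0,0,0,15],[-27.1,48,-0.4,0,0,0,15]]}}

```text
time_s: 18.65
tcp_pos: [0.5019, 0.1207, 0.2886]
eef_rot: [-154.7, 89.9, -112.1]
contact_force: [4.3, -3.1, 4.8]
gripper_width: 0.0242
```

Emit:
{"method": "carry_out", "body": {"moves": [[-0.3,3,0,0,0,0,15],[-0.5,6,0,0,0,0,15],[-0.5,8,-0.1,0,0,0,15],[-0.5,10,-0.1,0,0,0,15],[-0.5,10,-0.1,0,0,0,15]]}}

```text
time_s: 19.15
tcp_pos: [0.5012, 0.1307, 0.2885]
eef_rot: [173.1, 89.9, -144.3]
contact_force: [-0.6, -2.2, 6.8]
gripper_width: 0.0241
```

Emit:
{"method": "carry_out", "body": {"moves": [[0,1.5,0,0,0,0,15],[0,3,0,0,0,0,15],[0,3,0,0,0,0,15]]}}

```text
time_s: 19.45
tcp_pos: [0.5012, 0.1336, 0.2885]
eef_rot: [176.4, 89.9, -140.9]
contact_force: [-0.7, -2.2, 6.5]
gripper_width: 0.0241
```

Emit:
{"method": "carry_out", "body": {"moves": [[0.2,1.5,0,0,0,0,15],[0.4,3,0,0,0,0,15],[0.4,3,0,0,0,0,15]]}}

```text
time_s: 19.75
tcp_pos: [0.5012, 0.1348, 0.2885]
eef_rot: [-162.6, 89.7, -120.1]
contact_force: [0.1, -9.5, 6.6]
gripper_width: 0.0243
```

Emit:
{"method": "carry_out", "body": {"moves": [[0.2,1.5,0,0,0,0,15],[0.4,3,0,0,0,0,15],[0.4,3,0,0,0,0,15]]}}

```text
time_s: 20.05
tcp_pos: [0.5012, 0.1351, 0.2884]
eef_rot: [-156.4, 89.4, -113.8]
contact_force: [0.4, -19.9, 7.9]
gripper_width: 0.0242
```

The hard stop is reached: 20 N with no further motion. I'll unload, open, then lift straight up.

Emit:
{"method": "carry_out", "body": {"moves": [[0,-2,0,0,0,0,15],[-0.3,-3.5,0,0,0,0,15],[-0.3,-3.5,0,0,0,0,45],[-0.3,-3.5,0,0,0,0,80],[-0.3,-3.5,0,0,0,0,80]]}}

```text
time_s: 20.55
tcp_pos: [0.5016, 0.1367, 0.2875]
eef_rot: [142.8, 89.9, -174.6]
contact_force: [0.9, -0.3, 0.6]
gripper_width: 0.0423
```

Emit:
{"method": "carry_out", "body": {"moves": [[0,0,0,0,0,0,80],[0,0,15,0,0,0,80],[0,0,40,0,0,0,80],[0,0,70,0,0,0,80],[0,0,100,0,0,0,80]]}}

```text
time_s: 21.05
tcp_pos: [0.502, 0.1366, 0.3891]
eef_rot: [153.2, 89.9, -164.1]
contact_force: [0.0, -0.3, -0.2]
gripper_width: 0.0698
```

Emit:
{"method": "carry_out", "body": {"moves": [[0,-30,20,0,0,0,80],[0,-70,30,0,0,0,80],[0,-115,30,0,0,0,80],[0,-160,30,0,0,0,80],[0,-205,30,0,0,0,80]]}}

```text
time_s: 21.55
tcp_pos: [0.502, -0.0698, 0.4184]
eef_rot: [41.5, 90.0, 84.1]
contact_force: [0.8, 1.1, -0.2]
gripper_width: 0.0702
```

Emit:
{"method": "carry_out", "body": {"moves": [[-5,-45,0,0,0,0,80],[-10,-90,0,0,0,0,80],[-15,-135,0,0,0,0,80],[-20,-165,0,0,0,0,80],[-20,-165,0,0,0,0,80]]}}

```text
time_s: 22.05
tcp_pos: [0.4816, -0.2363, 0.4176]
eef_rot: [135.5, 89.9, 177.9]
contact_force: [0.8, 0.5, -0.1]
gripper_width: 0.07
```

```bash
python3 - <<'E'
from h import *
a=r.capture("top"); b=r.capture("side"); s=r.get_state(); print(s["time_s"],s["tcp_pos"],s["contact_force"],s["gripper_width"])
A=cv2.resize(a[170:280,190:390],(800,440)); cv2.imwrite("pics/c5.png",a); cv2.imwrite("pics/c6.png",cv2.resize(b[180:380,180:400],None,fx=3,fy=3))
print(dark(a,195,180,390,300),dark(b,250,200,400,300))
E
```

```text
22.15 [ 0.48216264 -0.2339362   0.41790077] [-0.29374704  1.0820588   0.22949374] 0.0701159435284044
[(np.float64(333.8), np.float64(234.7), [138, 36, 2, 39, 40]), (np.float64(270.6), np.float64(237.9), [71, 53, 10, 10, 57]), (np.float64(214.2), np.float64(243.5), [17, 61, 6, 6, 24])] [(np.float64(306.5), np.float64(238.9), [51, 25, 12, 29, 300]), (np.float64(280.4), np.float64(248.6), [22, 45, 17, 7, 68]), (np.float64(353.6), np.float64(258.0), [98, 52, 13, 13, 135]), (np.float64(283.6), np.float64(277.8), [24, 68, 19, 21, 248]), (np.float64(323.9), np.float64(274.0), [71, 72, 7, 4, 21]), (np.float64(317.1), np.float64(290.9), [45, 77, 38, 23, 123]), (np.float64(261.8), np.float64(297.3), [6, 95, 13, 5, 29])]
```

View pics/c5.png

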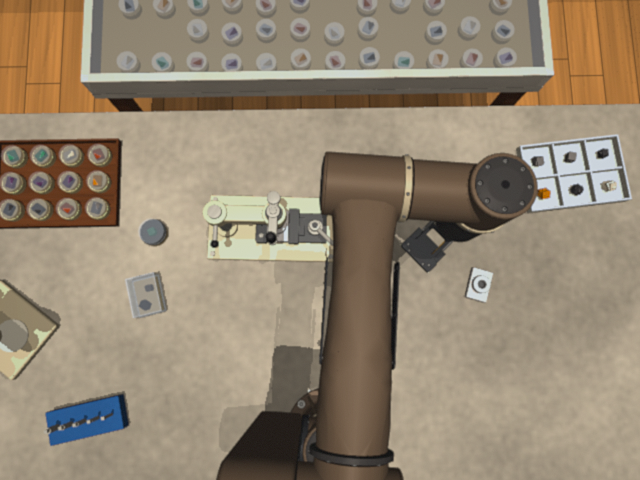

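View pics/c6.png

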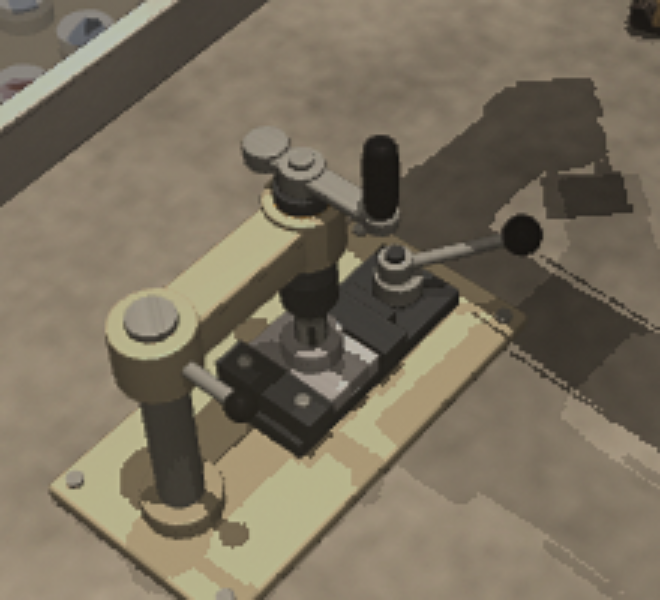

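The top view shows the spare, jar, box and surroundings unmoved, and the side crop shows the lever locked (ball at crop (522,235)) with the collar low on the head. I'll check the grip angle from the pixel shift.

```bash
python3 - <<'E'
from h import *
C=np.array([.5736,.1291])
def g(a,z): return [*(C+.072*np.array([np.cos(np.radians(a)),np.sin(np.radians(a))])),z]
for a0 in(186.9,185):
  for a1 in(181,179,177.5,176,175): print(a0,a1,"top",(proj("top",g(a1,.327))-proj("top",g(a0,.330))).round(1),"side",(proj("side",g(a1,.300))-proj("side",g(a0,.303))).round(1))
print("seen top",[-4.55,.7],"side",[-2.9,4.2])
E
```

```text
186.9 181 top [-3.1  0.5] side [-2.   3.3]
186.9 179 top [-4.1  0.5] side [-2.8  4. ]
186.9 177.5 top [-4.9  0.5] side [-3.4  4.5]
186.9 176 top [-5.7  0.5] side [-4.  5.]
186.9 175 top [-6.3  0.4] side [-4.4  5.3]
185 181 top [-2.1  0.4] side [-1.4  2.5]
185 179 top [-3.1  0.4] side [-2.2  3.3]
185 177.5 top [-3.9  0.4] side [-2.7  3.8]
185 176 top [-4.7  0.3] side [-3.4  4.3]
185 175 top [-5.3  0.3] side [-3.8  4.6]
seen top [-4.55, 0.7] side [-2.9, 4.2]
```

The pixel shift puts the final grip angle at about 176.5° world, which agrees with the 176° where the stop was felt. Handing in.

```bash
python3 -c "
from plant import r
print(abs(r.get_state()['qd']).max()); print(r.close_job())"
```

```text
1.8512251014000187
the job is handed in; nothing more can be done
None
```

I locked the vise and then tapped in the order asked: half a turn forward, a quarter back, half forward, a quarter back, pausing 0.5 s at each turning point. After that I turned the crank on until the depth collar stopped it, and let go. The job was handed in at about 22 s.

- **Vise lever:** at its stop the lever held against about 12 N, where about 4 N is enough to swing it. The ball was then seen at -139.6° against about -137.5° expected, and it was in the same place in the last picture.
- **Crank stop:** the force rose from 2 to 20 N within about 1.5 mm of travel. The grip was at about 176° in world terms then and about 176.5° in the last pictures, against 177.5° expected from my estimate of the stand's position.
- **One disagreement:** from the arm's readings, the grip's final position was about 11° past its start. The pictures show nearer 9°, and I put the difference down to give in the first grasp.
- **Other things on the bench:** the spare base, jar and clear box looked unmoved in the last top view. The ore was not checked in the last pictures: the arm hid it from above and it was nearly cropped out of the side view. Nothing pressed on the tool in the last reading, and the gripper was clear of the stand.

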